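# Clear the broken porcelain off the analyser and hold its incubator cover open

### The job

A porcelain test plate has broken on the analyser: with the scraper block, wipe all five shards sideways off the deck into the steel tray, never touching them with the gripper or arm itself, and stand the scraper back on its mat. Only then pull the spring-loaded incubator cover out by its grip until its front edge lies on the engraved line, and keep it there for the person pipetting, leaving everything else standing where it is. Finish while still holding the grip: the cover springs shut as soon as it is let go.

Things in the scene. Friction and masses are not known exactly. Their poses are not given: they have to be found in the camera images.
- analyser: bench analyser, grey, 330 deep (x) x 344 wide (y) x 90 mm high, fixed; origin under its centre on the table. Its x axis points from the sloping keypad at its front (facing the robot) to its back, its y axis to its left side, z up. Its flat deck is 90 mm above the table and reaches from 85 mm in front of the origin to 165 mm behind it and 172 mm to either side; the side edges overhang the housing by 12 mm. Nothing stands up on the deck in front of the cover except the shards
- deck (a point): point on the deck surface, in the middle of the strip in front of the closed cover, 17.5 mm in front of the analyser's origin. The shards lie within 38 mm of this point along the analyser's x and within 145 mm along its y
- cover (a joint): how far the incubator cover is pulled out, m: 0 shut (held there by its spring), growing as it slides over the deck towards the keypad (along the analyser's -x). Spring: about 4 N when shut, 10 N at the engraved line; end stop at 0.095, beyond the line. It springs shut when let go. At the engraved line the value is 0.070
- cover_edge (a point): middle of the cover's front lower edge, just above the deck. The cover is an aluminium plate 75 (x) x 170 (y) x 6 mm, its top 7.5 mm above the deck
- cover_grip (a point): middle of the top of the cover's grip: an upright black rib along the analyser's y, 14 mm thick, 80 mm long, standing 34 mm above the cover plate (its top 41.5 mm above the deck), 20 mm behind the cover's front edge; 65 mm behind the analyser's origin while the cover is shut
- mark (a point): middle of the engraved dark line across the deck (along the analyser's y, 2 mm wide, 290 mm long, running out on both sides of the cover); the cover's front edge is to lie on it. 25 mm in front of the analyser's origin and 70 mm in front of the edge of the shut cover
- tray: open steel tray 240 (x) x 210 (y) x 50 mm high, walls and floor about 4 mm, fixed on the table against the analyser's left or right side, its near wall tucked under the overhanging deck edge; origin under its centre, axes parallel to the analyser's
- mat: black rubber mat 170 (x) x 140 (y) x 4 mm, fixed on the table on the analyser's other side, its centre 270 mm from the analyser's middle line; origin under its centre, axes parallel to the analyser's
- scraper: scraper block standing on the mat: base 110 (its x) x 30 (its y) x 14.5 mm with a rubber underside, and on it a grip rib 80 mm long (x), 18 mm thick (y), from 14.5 to 51 mm above the underside; origin under the centre of its base; weighs about 0.16 kg
- shard0: shard of white porcelain, angular, about 27 x 20 mm and 7 mm thick, lying flat on the deck in front of the cover; origin under its centre
- shard1: shard of white porcelain, angular, about 27 x 20 mm and 7 mm thick, lying flat on the deck in front of the cover; origin under its centre
- shard2: shard of white porcelain, angular, about 27 x 20 mm and 7 mm thick, lying flat on the deck in front of the cover; origin under its centre
- shard3: shard of white porcelain, angular, about 27 x 20 mm and 7 mm thick, lying flat on the deck in front of the cover; origin under its centre
- shard4: shard of white porcelain, angular, about 27 x 20 mm and 7 mm thick, lying flat on the deck in front of the cover; origin under its centre
- vial_a: stoppered glass vial, 22 mm across and 48 mm tall, standing on the deck beside the cover; origin under its centre
- vial_b: a second such vial, standing on the deck beside the first; origin under its centre
- vial_c: a third such vial, standing on the deck behind the cover; origin under its centre
- flask: glass conical flask, 72 mm across and 104 mm tall, on the table near the back right corner of the analyser; origin under its centre
- reagent: brown reagent bottle, 52 mm across and 95 mm tall, on the table near the back left corner of the analyser; origin under its centre
- tipbox: clear box of pipette tips with a perforated top, 85 x 120 x 58 mm, on the table to the robot's left; origin under its centre
- tweezers: steel tweezers, 130 mm long, lying on the table to the robot's right; origin at the middle, on the table
Mind the look-alikes: they are no part of the job. Leave any blue, pink or red look-alike of the scraper alone.

How it is judged (in metres and radians):
On the way, in this order (a step that is already met when the one before it is completed fails the run):
1. all five shards wiped off the deck into the tray, the cover still shut (x of shard0 in the frame of tray between -0.12 and 0.12 m and y of shard0 in the frame of tray between -0.105 and 0.105 m and z of each of shard0, shard1, shard2, shard3, shard4 in the frame of tray below 0.05 m and x of shard1 in the frame of tray between -0.12 and 0.12 m and y of shard1 in the frame of tray between -0.105 and 0.105 m and x of shard2 in the frame of tray between -0.12 and 0.12 m and y of shard2 in the frame of tray between -0.105 and 0.105 m and x of shard3 in the frame of tray between -0.12 and 0.12 m and y of shard3 in the frame of tray between -0.105 and 0.105 m and x of shard4 in the frame of tray between -0.12 and 0.12 m and y of shard4 in the frame of tray between -0.105 and 0.105 m and value of joint cover below 0.02 m), for 0.2 s.
2. scraper stood back on its mat and let go (x of scraper in the frame of mat between -0.085 and 0.085 m and y of scraper in the frame of mat between -0.07 and 0.07 m and height (world z) of scraper below 0.009 m and angle between scraper's own z axis and vertical below 0.15 rad and linear speed of scraper below 0.03 m/s and contact force between each of the arm, the fingers and scraper below 0.1 N), for 0.2 s.
3. cover pulled out by its grip to the engraved line (value of joint cover between 0.065 and 0.075 m and contact force between the fingers and cover above 2 N), for 0.3 s.
At the end, for the whole second after the job is handed in: The gripper still holds the cover's grip (over 2 N) and the cover is at rest with its front edge within 5 mm of the engraved line; all five shards lie in the tray, below its rim; the scraper stands on its base, let go, its centre over the mat (all of step 2 and all of step 3 and x of shard0 in the frame of tray between -0.12 and 0.12 m and y of shard0 in the frame of tray between -0.105 and 0.105 m and z of each of shard0, shard1, shard2, shard3, shard4 in the frame of tray below 0.05 m and x of shard1 in the frame of tray between -0.12 and 0.12 m and y of shard1 in the frame of tray between -0.105 and 0.105 m and x of shard2 in the frame of tray between -0.12 and 0.12 m and y of shard2 in the frame of tray between -0.105 and 0.105 m and x of shard3 in the frame of tray between -0.12 and 0.12 m and y of shard3 in the frame of tray between -0.105 and 0.105 m and x of shard4 in the frame of tray between -0.12 and 0.12 m and y of shard4 in the frame of tray between -0.105 and 0.105 m and velocity of joint cover between -0.01 and 0.01 m/s and contact force between scraper and cover below 0.1 N); the arm keeps its last pose, push and grip.
It fails at once if the gripper or the arm touches a shard (contact force between any of the fingers, the arm and shard0 above 0.2 N or contact force between any of the fingers, the arm and shard1 above 0.2 N or contact force between any of the fingers, the arm and shard2 above 0.2 N or contact force between any of the fingers, the arm and shard3 above 0.2 N or contact force between any of the fingers, the arm and shard4 above 0.2 N).
It fails at once if the cover is pulled out more than 20 mm while a shard is still on the deck (value of joint cover above 0.02 m and height (world z) of any of shard0, shard1, shard2, shard3, shard4 above 0.07 m).
It fails at once if a bystander (vials, flask, bottle, tip box, tweezers) is shifted by more than 20 mm or tipped (distance of any of vial_a, vial_b, vial_c, flask, reagent, tipbox, tweezers from where it was at the start of the episode above 0.02 m or angle between any of vial_a, vial_b, vial_c, flask, reagent, tipbox, tweezers's own z axis and vertical above 0.35 rad).
It also fails if it takes over 64 s, if anything falls off the work surface, if the arm or the gripper's body presses on something with over 40 N, if the wrist force passes 120 N, or if a joint passes its speed limit or range.

### The arm

A 6-joint arm with a two-finger parallel gripper is mounted at the origin on the work surface. World frame = base frame: x ahead of the robot, y to its left, z up, the work surface at z = 0. Lengths are in m, angles in degrees, forces in N, time in s.
With the tool pointing down it reaches from about 0.35 to 0.775 m from the base axis. Payload 5.5 kg.
Tool frame: the origin (TCP) lies midway between the tips of the shut fingers; the grasp point (between the pads) lies 19 mm behind it; z points along the fingers, y is the line along which they close (so a half turn about z gives the same grasp; the last joint's range is limited). The gripper opens to 85 mm and grips with 20 to 120 N. Pads are 22 mm wide; open, the fingers measure 114 mm over their backs; the gripper's body (76 mm by 85 mm) begins 54 mm behind the grasp point. The pads swing forward as they close: fully open they stand 13 mm farther back than shut.
Start: joints at [61.902, 17.945, 2.641, 74.691, 0, 82.002], TCP at [0.198, 0.54, 0.231] pointing down, gripper open.
Joint ranges: [-158.12, 158.12], [-49.38, 96.58], [-58.88, 72.47], [-126.05, 133.96], [-84.25, 85.87], [-180, 180]. Speed limits (degrees/s): [147.25, 147.25, 180, 180, 180, 180].

### API

Orientations are given as a 3x3 rotation matrix whose columns are the frame's x, y, z axes.
In Python, from workcell import * gives the robot as it stands.
- The arm moves only by the shell command python3 -m crank 'ROWS' [FORCE]. ROWS is JSON, a list that holds one entry, the list of rows, each a list of 5 numbers: the shift along the tool's x, y, z in units of 30 mm (1.0 is 30 mm), then the turn about the tool's z in rad, then the finger opening in mm, from 0 to 85.4. In form: [[[dx, dy, dz, roll, jaw], ...]]. A call has 1 to 10 rows; each row shifts and turns the commanded pose from where the row before left it, along the tool's axes as they then stand; what a row does not reach is not made up. A row lasts 1/10 s, in which the tool goes at most 50 mm and 8.59 degrees, less where a joint would pass 70% of its speed; a pose out of reach is approached as far as the arm can. A call is refused whole if a number of a shift passes 1 or a number of a turn 0.15, either way. A call with a gripper value outside its range is refused whole. The fingers move at their own pace and stop on an object; FORCE is the grip in N (left out, the last holds). Time passes only in rows, so rows that do not move let the fingers close. It gives the time, the measured TCP pose, the force, the opening and the grip force at its end, in the units of the state.
- get_obs(): the state, without advancing time (a new reading comes with each control period).
- read_camera(name): name is "side" or "top"; returns a dict with "color" (400x640x3 uint8, red, green, blue), "range_z" (400x640 float32, m along the optical axis (not along the pixel's ray), 0 where there is no reading), "fx", "fy", "cx", "cy" (pixels), "k1" (the pictures are not rectified: a ray, as slopes to the right and down, at radius r is drawn at 1 + k1 r^2 times it, then the intrinsics apply), "R" (3x3) and "t" (3): a world point X has camera coordinates R X + t. Camera axes: x right, y down, z forward; pixel columns grow to the right and rows downward; lengths in m; the calibration is good to about 2 mm. A picture is of the moment at which its call begins.
- finish_job(): hands the job in; it is judged then, once.
The state is a dict: "t": time; "joint_pos": joint angles; "dq": joint speeds; "joint_torque": joint torques, N m; "eef_pos": TCP position; "eef_rot": TCP orientation; "contact_force": force on the tool from outside, world axes, zero at the start; "moment": the same for the moment, N m; "width": finger opening in m; "grip_force": force on a finger pad.
Only numpy, scipy, OpenCV 4.12 (cv2) and the standard library are available. Lean on these libraries where they do the work, as an engineer would, in place of code of your own. Each camera call takes 0.05 s, during which the arm holds its last target. There are 200 camera calls.

## Working session

There is one attempt and no reset: what is moved stays moved. The work goes in short steps, Python scripts to look and compute and a shell command to move; the robot and the scene stay as the last step left them, time stands still between calls to the robot, and variables do not carry over. Pictures are saved under pics/ and viewed, at most 13 in all, crops included, and the job is handed in when it is done.

```bash
mkdir -p pics; cat > h.py <<'E'
from workcell import *
import numpy as np, cv2
def world(c,u,v,z=None):
    """pixel -> world; by depth, or on plane z"""
    K=np.array([[c['fx'],0,c['cx']],[0,c['fy'],c['cy']],[0,0,1.]])
    s=cv2.undistortPoints(np.array([[[u,v]]],float),K,np.array([c['k1'],0,0,0.]))[0,0]
    R=np.array(c['R']);t=np.array(c['t'])
    r=R.T@np.array([s[0],s[1],1]); o=-R.T@t
    k=c['range_z'][int(round(v)),int(round(u))] if z is None else (z-o[2])/r[2]
    return o+k*r
E
python3 - <<'E'
from h import *
for n in ("top","side"):
    c=read_camera(n); np.save(f'pics/{n}0.npy',c,allow_pickle=True)
    cv2.imwrite(f'pics/{n}0.png',cv2.resize(c['color'][:,:,::-1],(800,500)))
    print(n,c['fx'],c['k1'],-np.array(c['R']).T@np.array(c['t']))
o=get_obs();print(o['eef_pos'],o['eef_rot'],o['width'])
E
```

```text
top 397.86385858942026 0.010156568350630652 [0.30965795 0.0098613  1.46456792]
side 449.18505196818126 -0.10681194723673372 [ 0.29551474 -0.86754163  1.23416059]
[0.19739699 0.53959025 0.23048514] [[-9.39081739e-01  3.43693066e-01 -7.50626163e-04]
 [ 3.43693823e-01  9.39080651e-01 -1.44449858e-03]
 [ 2.08434358e-04 -1.61448782e-03 -9.99998675e-01]] 0.08513788294637027
```

View pics/top0.png

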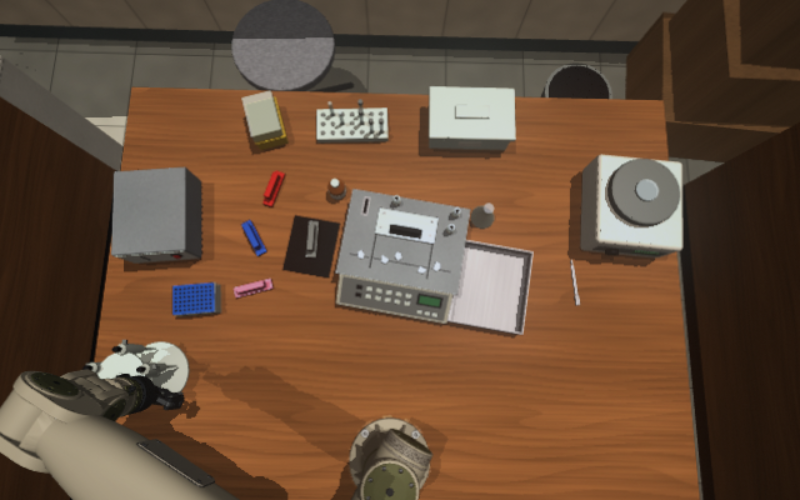

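View pics/side0.png

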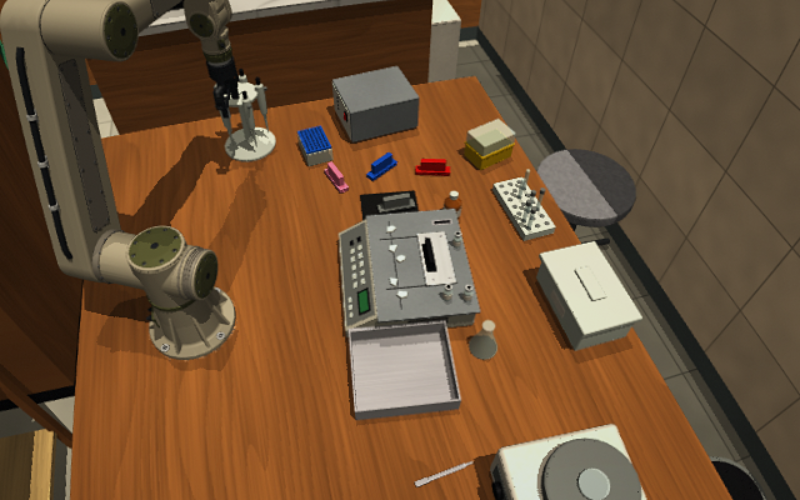

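The top view shows the analyser at (405,255), the tray to its right at (490,287), the mat with the grey scraper to its left at (312,240), and five white shards between (360,253) and (437,267). Next I'll enlarge that area.

```bash
python3 - <<'E'
import numpy as np,cv2
c=np.load('pics/top0.npy',allow_pickle=True).item()
# crop x 220..430,y 145..272 scale 3.8
im=c['color'][145:275,222:432,::-1]
cv2.imwrite('pics/top0c.png',cv2.resize(im,None,fx=3.8,fy=3.8,interpolation=cv2.INTER_CUBIC))
c=np.load('pics/side0.npy',allow_pickle=True).item()
im=c['color'][140:335,265:400,::-1]
cv2.imwrite('pics/side0c.png',cv2.resize(im,None,fx=3,fy=3,interpolation=cv2.INTER_CUBIC))
E
```

```text
(no output)
```

View pics/top0c.png

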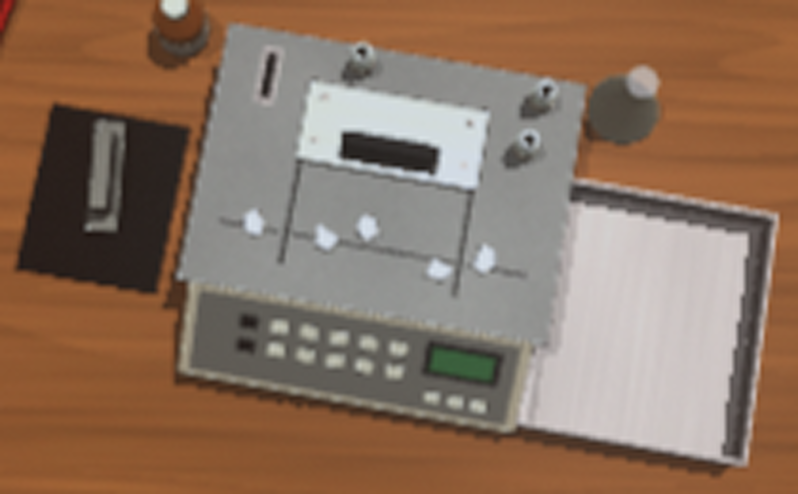

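View pics/side0c.png

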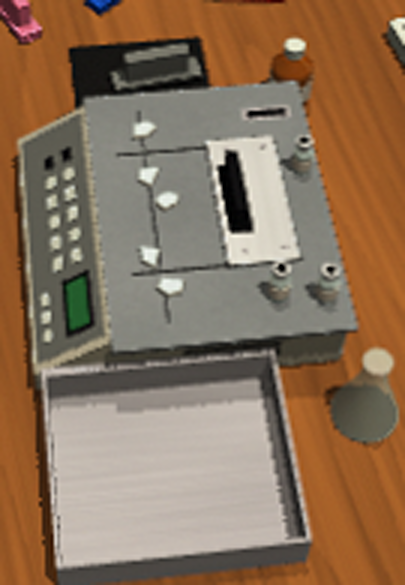

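The crop shows the deck corners at (230,25), (585,88), (180,278) and (548,345). The mat is at (103,198), the scraper rib runs from (108,120) to (100,220), the shards are at (254,222), (326,236), (369,227), (438,269) and (484,258), and the engraved line runs from (220,219) to (525,275).

```bash
python3 - <<'E'
from h import *
c=np.load('pics/top0.npy',allow_pickle=True).item()
P=lambda u,v,z:world(c,(u+.5)/3.8+222-.5,(v+.5)/3.8+145-.5,z)
BL,BR,FL,FR=[P(*p,.09)[:2] for p in((230,25),(585,88),(180,278),(548,345))]
print('size',np.linalg.norm(BL-BR),np.linalg.norm(FL-FR),np.linalg.norm(BL-FL),np.linalg.norm(BR-FR))
m0,m1=P(220,219,.09)[:2],P(525,275,.09)[:2]
for a,b in((BR,BL),(FR,FL),(m1,m0)): d=b-a;print('y-axis yaw',np.degrees(np.arctan2(-d[0],d[1])))
for a,b in((FL,BL),(FR,BR)): d=b-a;print('x yaw',np.degrees(np.arctan2(d[1],d[0])))
M=[P(*p,.004)[:2] for p in((52,103),(190,128),(155,293),(17,268))]
d=M[0]+M[1]-M[2]-M[3];yaw=np.arctan2(d[1],d[0])
d=BL+BR-FL-FR;print('mat yaw',np.degrees(yaw),'an yaw',np.degrees(np.arctan2(d[1],d[0])))
yaw=np.arctan2(d[1],d[0]);ex=np.array([np.cos(yaw),np.sin(yaw)]);ey=np.array([-ex[1],ex[0]])
O=(BL+BR+FL+FR)/4-.04*ex; O2=(m0+m1)/2+.025*ex
print('O',O,'by mark',O2,'mat',sum(M)/4)
f=lambda p:np.array([(p-O)@ex,(p-O)@ey])
print('mat in an',f(sum(M)/4))
for p in((254,222),(326,236),(369,227),(438,269),(484,258)):print('shard',f(P(*p,.095)[:2]).round(4))
print('grip',f(P(390,152,.1315)[:2]))
T=[P(*p,.05)[:2] for p in((778,215),(745,465))];print('tray far',[f(t) for t in T])
# clouds by depth: scraper top
K=np.array([[c['fx'],0,c['cx']],[0,c['fy'],c['cy']],[0,0,1.]])
pts=np.array([world(c,u,v) for v in range(165,225) for u in range(225,272) if c['range_z'][v,u]>0])
q=np.array([f(p) for p in pts[:,:2]])
s=(pts[:,2]>.045)&(pts[:,2]<.075)&(abs(q[:,1]-.27)<.07)&(abs(q[:,0])<.09); print('ztop',np.median(pts[s,2]),s.sum())
(ce,sz,a)=cv2.minAreaRect(pts[s,:2].astype(np.float32));print('scr rect',ce,sz,a,'in an',f(np.array(ce)))
c2=np.load('pics/side0.npy',allow_pickle=True).item()
pts=np.array([world(c2,u,v) for v in range(140,185) for u in range(280,345) if c2['range_z'][v,u]>0]);q=np.array([f(p) for p in pts[:,:2]])
s=(pts[:,2]>.045)&(pts[:,2]<.075)&(abs(q[:,1]-.27)<.07)&(abs(q[:,0])<.09); print('side ztop',np.median(pts[s,2]),s.sum())
(ce,sz,a)=cv2.minAreaRect(pts[s,:2].astype(np.float32));print('scr rect',ce,sz,a,'in an',f(np.array(ce)))
S=lambda u,v,z:world(c2,(u+.5)/3+265-.5,(v+.5)/3+140-.5,z)
for p in((145,130),(148,176),(167,200),(149,256),(171,287)):print('shard side',f(S(*p,.095)[:2]).round(4))
a,b=P(108,120,.05)[:2],P(100,220,.05)[:2]; print(a,b)
E
```

```text
size 0.34045209494363227 0.3415174686278953 0.24553135649557556 0.24546797479010213
y-axis yaw -8.922096569708033
y-axis yaw -8.909615292272553
y-axis yaw -9.064392112716295
x yaw -8.454344006647743
x yaw -8.20553799507699
mat yaw -8.573091071157569 an yaw -8.32995705971736
O [ 0.55898862 -0.0199457 ] by mark [ 0.56167225 -0.01821156] mat [0.59398822 0.24890106]
mat in an [-0.00431842  0.27108098]
shard [-0.019  0.113]
shard [-0.0206  0.0455]
shard [-0.0056  0.0079]
shard [-0.0333 -0.0608]
shard [-0.0161 -0.1008]
grip [0.05902792 0.00032568]
tray far [array([ 0.08039013, -0.37383432]), array([-0.15829029, -0.37068148])]
ztop 0.05340886475897033 113
scr rect (0.6143823862075806, 0.24445731937885284) (0.0182157214730978, 0.0782952830195427) 87.597900390625 in an [0.01650437 0.2696387 ]
side ztop 0.05278921895264599 103
scr rect (0.6163128614425659, 0.24215440452098846) (0.021540749818086624, 0.07872936874628067) 89.49903106689453 in an [0.01874811 0.26763976]
shard side [-0.0153  0.1105]
shard side [-0.0201  0.044 ]
shard side [-0.0039  0.0085]
shard side [-0.0323 -0.0627]
shard side [-0.0147 -0.1042]
[0.66067729 0.24141686] [0.56278528 0.24356323]
```

```bash
python3 -m crank '[[[0,0,0,-0.15,85],[0,0,0,-0.15,85],[0,0,0,-0.025,85],[-0.8,-0.55,0,0,85],[-0.8,-0.55,0,0,85],[-0.8,-0.55,0,0,85],[-0.8,-0.55,0,0,85],[-0.8,-0.55,0,0,85],[-0.8,-0.55,0,0,85],[-0.8,-0.55,0,0,85]]]' 100
python3 -m crank '[[[-0.8,-0.55,0,0,85],[-0.8,-0.55,0,0,85],[-0.8,-0.55,0,0,85],[-0.8,-0.55,0,0,85],[-0.8,-0.55,0,0,85],[-0.8,-0.55,0,0,85],[-0.8,-0.55,0,0,85],[-0.8,-0.55,0,0,85],[0,0,0,0,85],[0,0,0,0,85]]]'
```

```text
t: 1.1
eef_pos: [0.3633, 0.4193, 0.2311]
eef_rot: [[-1.0, 0.029, -0.0], [0.029, 1.0, -0.0], [0.0, -0.0, -1.0]]
contact_force: [-0.0, 0.2, -0.2]
width: 0.0849
grip_force: 0.0
t: 2.1
eef_pos: [0.5511, 0.2828, 0.2307]
eef_rot: [[-1.0, 0.029, -0.001], [0.029, 1.0, -0.0], [0.001, -0.0, -1.0]]
contact_force: [-0.2, 0.7, -0.6]
width: 0.0847
grip_force: 0.0
```

```bash
python3 -m crank '[[[-0.73,-0.42,0,0,85],[-0.73,-0.42,0,0,85],[-0.73,-0.43,0,0,85],[0,0,0.9,0,60],[0,0,0.9,0,60],[0,0,0.9,0,60],[0,0,0.9,0,60],[0,0,0.9,0,60],[0,0,0.9,0,60],[0,0,0.7,0,60]]]'
python3 -m crank '[[[0,0,0.4,0,60],[0,0,0.3,0,60],[0,0,0.1,0,60],[0,0,0,0,60],[0,0,0,0,60]]]'
python3 - <<'E'
from h import *
c=read_camera("side");cv2.imwrite('pics/g1.png',cv2.resize(c['color'][100:260,240:420,::-1],None,fx=3.5,fy=3.5,interpolation=cv2.INTER_CUBIC))
E
```

```text
t: 3.1
eef_pos: [0.6138, 0.2446, 0.0467]
eef_rot: [[-1.0, 0.025, -0.002], [0.025, 1.0, -0.0], [0.002, -0.0, -1.0]]
contact_force: [0.2, 0.5, 0.6]
width: 0.0595
grip_force: 0.0
t: 3.6
eef_pos: [0.6166, 0.2439, 0.0255]
eef_rot: [[-1.0, 0.026, 0.002], [0.026, 1.0, 0.001], [-0.002, 0.001, -1.0]]
contact_force: [0.5, 0.2, 0.1]
width: 0.0601
grip_force: 0.0
```

View pics/g1.png

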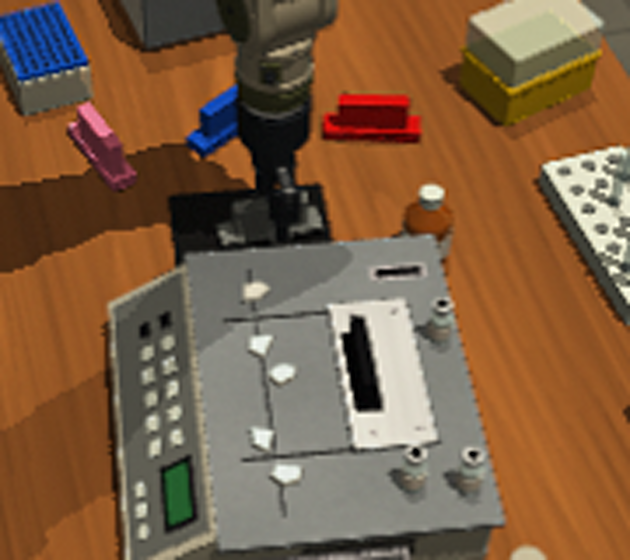

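The near finger is at (288,205) and the scraper at about (262,225). I'll check by projection whether the finger sits at the middle of the rib.

```bash
python3 - <<'E'
from h import *
c=np.load('pics/side0.npy',allow_pickle=True).item()
K=np.array([[c['fx'],0,c['cx']],[0,c['fy'],c['cy']],[0,0,1.]])
X=np.array([[.6166,.205,.03],[.6166,.205,.06],[.6166,.244,.055],[.6166,.244,.02]])
p=cv2.projectPoints(X,cv2.Rodrigues(np.array(c['R']))[0],np.array(c['t']),K,np.array([c['k1'],0,0,0.]))[0][:,0]
print((p-[240,100])*3.5)
E
python3 -m crank '[[[0,0,0,0,10],[0,0,0,0,10],[0,0,0,0,10],[0,0,0,0,10],[0,0,0,0,10],[0,0,0,0,10]]]' 100
```

```text
[[279.14026872 241.74615733]
 [279.5282323  221.889611  ]
 [269.29236216 199.13201306]
 [269.01169903 222.21616496]]
t: 4.25
eef_pos: [0.6162, 0.2436, 0.0249]
eef_rot: [[-1.0, 0.026, 0.001], [0.026, 1.0, 0.0], [-0.001, 0.0, -1.0]]
contact_force: [-0.7, -0.7, 5.7]
width: 0.0163
grip_force: 98.4
```

```bash
python3 -m crank '[[[0,0,-0.4,0,10],[0,0,-0.9,0,10],[0,0,-0.9,0,10],[0,0,-0.9,0,10],[0,0,-0.9,0,10],[0,0,0,0.127,10],[0.2,-0.64,0,0,10],[0.2,-0.64,0,0,10],[0.2,-0.64,0,0,10],[0.2,-0.64,0,0,10]]]'
python3 -m crank '[[[0.2,-0.64,0,0,10],[0.15,-0.63,0,0,10],[0,0,0,0,10],[0,0,0,0,10]]]'
python3 - <<'E'
from h import *
c=read_camera("side");cv2.imwrite('pics/g2.png',cv2.resize(c['color'][100:290,240:420,::-1],None,fx=3.1,fy=3.1,interpolation=cv2.INTER_CUBIC))
np.save('pics/s2.npy',c,allow_pickle=True)
E
```

```text
t: 5.25
eef_pos: [0.5796, 0.1706, 0.1443]
eef_rot: [[-0.988, 0.152, -0.001], [0.152, 0.988, -0.0], [0.001, -0.0, -1.0]]
contact_force: [0.9, -0.1, -1.2]
width: 0.0162
grip_force: 97.7
t: 5.65
eef_pos: [0.5642, 0.1351, 0.1446]
eef_rot: [[-0.988, 0.153, 0.0], [0.153, 0.988, 0.0], [0.0, 0.0, -1.0]]
contact_force: [-1.2, -0.7, -2.1]
width: 0.0165
grip_force: 97.9
```

View pics/g2.png

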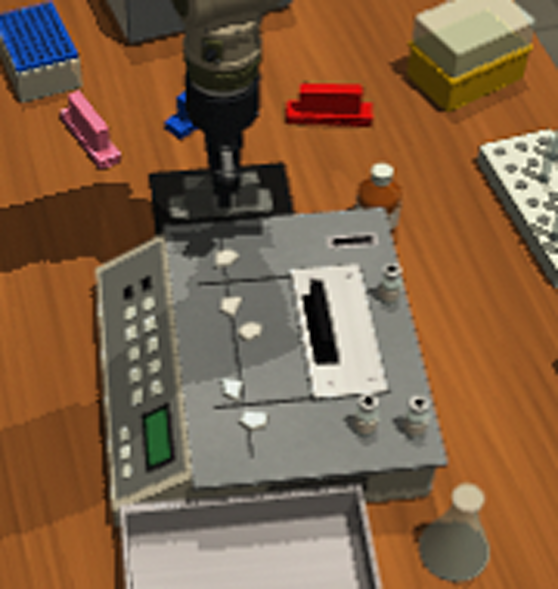

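The scraper base spans (171,213) to (273,212), level and centred under the finger at (222,205). It is just left of shard0 at (227,258), so I can lower it.

```bash
python3 -m crank '[[[0,0,0.5,0,10],[0,0,0.4,0,10],[0,0,0.17,0,10],[0,0,0,0,10],[0,0,0,0,10]]]'
python3 -m crank '[[[0,0,0.02,0,10],[0,0,0,0,10]]]'
python3 -m crank '[[[0,0,0.02,0,10],[0,0,0,0,10]]]'
```

```text
t: 6.2
eef_pos: [0.5643, 0.1356, 0.112]
eef_rot: [[-0.988, 0.152, -0.0], [0.152, 0.988, 0.0], [0.0, 0.0, -1.0]]
contact_force: [-0.4, 0.3, 0.0]
width: 0.0165
grip_force: 97.9
t: 6.4
eef_pos: [0.5643, 0.1353, 0.1116]
eef_rot: [[-0.988, 0.152, 0.0], [0.152, 0.988, 0.0], [-0.0, 0.0, -1.0]]
contact_force: [-0.4, 0.1, -1.8]
width: 0.0166
grip_force: 97.9
t: 6.6
eef_pos: [0.5642, 0.1352, 0.111]
eef_rot: [[-0.988, 0.152, 0.0], [0.152, 0.988, 0.0], [-0.0, 0.0, -1.0]]
contact_force: [0.4, -0.1, -1.0]
width: 0.0164
grip_force: 97.9
```

```bash
python3 -m crank '[[[0,0,0.02,0,10],[0,-0.2,0,0,10],[0,-0.25,0,0,10],[0,-0.25,0,0,10],[0,-0.25,0,0,10],[0,-0.25,0,0,10]]]'
```

```text
t: 7.2
eef_pos: [0.5592, 0.0991, 0.1109]
eef_rot: [[-0.988, 0.152, 0.001], [0.152, 0.988, 0.001], [-0.001, 0.001, -1.0]]
contact_force: [0.7, 3.9, 4.3]
width: 0.0166
grip_force: 98.5
```

```bash
for i in 1 2 3; do :; done
python3 -m crank '[[[0,-0.25,0,0,10],[0,-0.25,0,0,10],[0,-0.25,0,0,10],[0,-0.25,0,0,10],[0,-0.25,0,0,10],[0,-0.25,0,0,10],[0,-0.25,0,0,10],[0,-0.25,0,0,10],[0,-0.25,0,0,10],[0,-0.25,0,0,10]]]'
python3 -m crank '[[[0,-0.25,0,0,10],[0,-0.25,0,0,10],[0,-0.25,0,0,10],[0,-0.25,0,0,10],[0,-0.25,0,0,10],[0,-0.25,0,0,10],[0,-0.25,0,0,10],[0,-0.25,0,0,10],[0,-0.25,0,0,10],[0,-0.25,0,0,10]]]'
python3 - <<'E'
from h import *
c=read_camera("top");cv2.imwrite('pics/g3.png',cv2.resize(c['color'][145:275,222:432,::-1],None,fx=3.8,fy=3.8,interpolation=cv2.INTER_CUBIC))
E
```

```text
t: 8.2
eef_pos: [0.5476, 0.0252, 0.1109]
eef_rot: [[-0.988, 0.152, 0.001], [0.152, 0.988, 0.001], [-0.001, 0.001, -1.0]]
contact_force: [1.3, 3.8, 6.4]
width: 0.0167
grip_force: 98.7
t: 9.2
eef_pos: [0.536, -0.0488, 0.1109]
eef_rot: [[-0.988, 0.152, 0.001], [0.152, 0.988, 0.001], [-0.001, 0.001, -1.0]]
contact_force: [1.3, 4.1, 7.0]
width: 0.0163
grip_force: 98.8
```

View pics/g3.png

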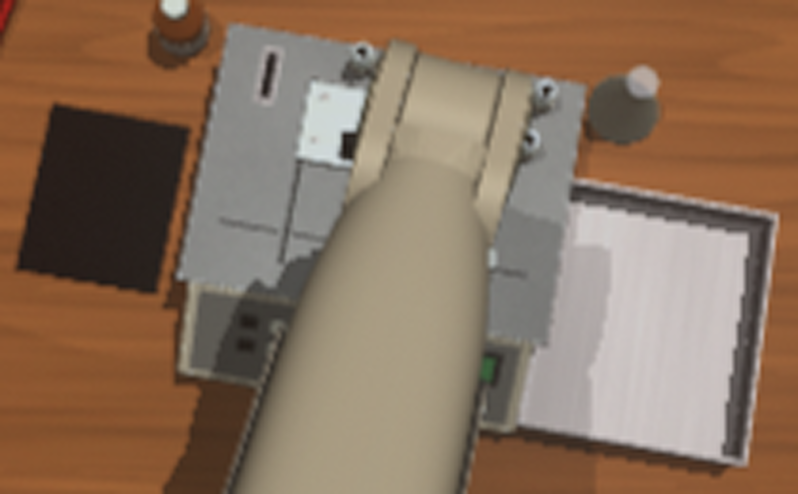

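The deck behind the scraper is clear, with the left end of the line at (220,220) bare. Continuing over the edge.

```bash
python3 -m crank '[[[0,-0.25,0,0,10],[0,-0.25,0,0,10],[0,-0.25,0,0,10],[0,-0.25,0,0,10],[0,-0.25,0,0,10],[0,-0.25,0,0,10],[0,-0.25,0,0,10],[0,-0.25,0,0,10],[0,-0.25,0,0,10],[0,-0.25,0,0,10]]]'
python3 -m crank '[[[0,-0.25,0,0,10],[0,-0.25,0,0,10],[0,-0.25,0,0,10],[0,-0.25,0,0,10],[0,-0.25,0,0,10],[0,-0.25,0,0,10],[0,-0.25,0,0,10],[0,-0.25,0,0,10],[0,-0.25,0,0,10],[0,-0.25,0,0,10]]]'
python3 -m crank '[[[0,-0.25,0,0,10],[0,-0.25,0,0,10],[0,-0.25,0,0,10],[0,-0.25,0,0,10],[0,0,0,0,10],[0,0,0,0,10],[0,0,0,0,10]]]'
python3 - <<'E'
from h import *
c=read_camera("side");cv2.imwrite('pics/g4.png',cv2.resize(c['color'][140:340,260:400,::-1],None,fx=3,fy=3,interpolation=cv2.INTER_CUBIC))
E
```

```text
t: 10.25
eef_pos: [0.5244, -0.1227, 0.1109]
eef_rot: [[-0.988, 0.152, 0.001], [0.152, 0.988, 0.001], [-0.001, 0.001, -1.0]]
contact_force: [1.1, 4.6, 7.1]
width: 0.0168
grip_force: 99.0
t: 11.25
eef_pos: [0.5128, -0.1968, 0.1108]
eef_rot: [[-0.988, 0.152, 0.0], [0.152, 0.988, 0.001], [-0.0, 0.002, -1.0]]
contact_force: [1.1, 2.9, 7.1]
width: 0.0166
grip_force: 98.9
t: 11.95
eef_pos: [0.5084, -0.2263, 0.1102]
eef_rot: [[-0.988, 0.152, -0.0], [0.152, 0.988, 0.0], [0.0, 0.0, -1.0]]
contact_force: [-0.2, -0.2, -1.2]
width: 0.0164
grip_force: 97.8
```

View pics/g4.png

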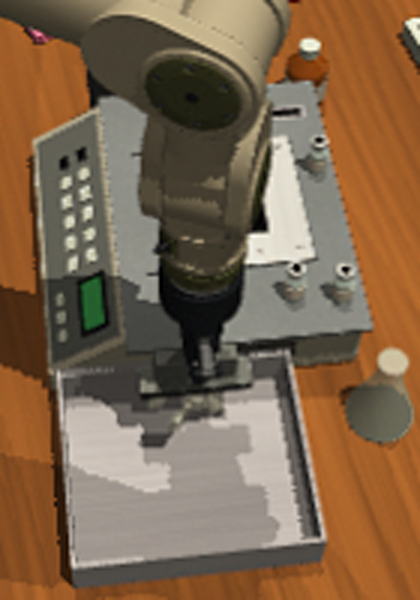

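The scraper is past the right deck edge and the shards appear in the tray at about (150,435) to (215,405). Lifting and going back to the mat.

```bash
python3 -m crank '[[[0,0,-0.5,0,10],[0,0,-0.75,0,10],[0,0,-0.75,0,10],[-0.04,0.8,0,0,10],[-0.04,0.9,0,0,10],[-0.04,0.9,0,0,10],[-0.04,0.9,0,0,10],[-0.04,0.9,0,0,10],[-0.04,0.9,0,0,10],[-0.04,0.9,0,0,10]]]'
python3 -m crank '[[[-0.04,0.9,0,0,10],[-0.04,0.9,0,0,10],[-0.04,0.9,0,0,10],[-0.04,0.9,0,0,10],[-0.04,0.9,0,0,10],[-0.04,0.9,0,0,10],[-0.04,0.9,0,0,10],[-0.04,0.9,0,0,10],[-0.04,0.9,0,0,10],[-0.04,0.9,0,0,10]]]'
python3 -m crank '[[[0,0.43,0,0,10],[0,0.3,0,0,10],[0,0,0,0,10],[0,0,0,0,10]]]'
python3 - <<'E'
from h import *
c=read_camera("top");cv2.imwrite('pics/g5.png',cv2.resize(c['color'][145:275,222:432,::-1],None,fx=3.8,fy=3.8,interpolation=cv2.INTER_CUBIC))
E
```

```text
t: 13.0
eef_pos: [0.5452, -0.0425, 0.1705]
eef_rot: [[-0.988, 0.152, 0.0], [0.152, 0.988, 0.0], [-0.0, 0.0, -1.0]]
contact_force: [-0.2, -0.0, -1.8]
width: 0.0166
grip_force: 97.9
t: 14.0
eef_pos: [0.598, 0.2226, 0.1704]
eef_rot: [[-0.988, 0.151, 0.0], [0.151, 0.988, 0.0], [-0.0, 0.0, -1.0]]
contact_force: [1.1, -0.4, -1.0]
width: 0.0167
grip_force: 97.9
t: 14.4
eef_pos: [0.6012, 0.242, 0.1703]
eef_rot: [[-0.988, 0.153, -0.0], [0.153, 0.988, -0.001], [0.0, -0.001, -1.0]]
contact_force: [-0.1, -0.4, -1.0]
width: 0.0166
grip_force: 98.0
```

View pics/g5.png

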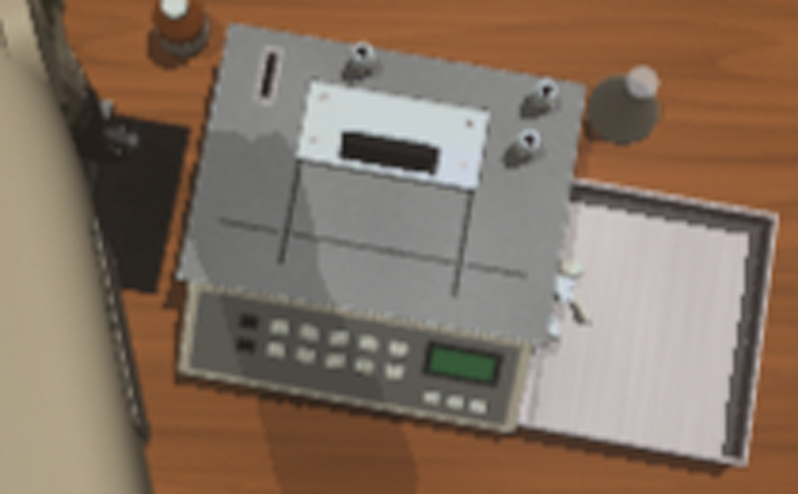

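The deck is clear and the shards lie in the tray along its near wall at (570,268) to (553,328). Lowering the scraper onto the mat.

```bash
python3 -m crank '[[[0,0.2,0.4,0,10],[0,0,0.8,0,10],[0,0,0.9,0,10],[0,0,0.9,0,10],[0,0,0.8,0,10],[0,0,0.5,0,10],[0,0,0.3,0,10],[0,0,0.15,0,10],[0,0,0.06,0,10],[0,0,0,0,10]]]'
python3 -m crank '[[[0,0,0.03,0,10],[0,0,0,0,10]]]'
```

```text
t: 15.45
eef_pos: [0.6029, 0.2487, 0.0267]
eef_rot: [[-0.988, 0.152, 0.001], [0.152, 0.988, 0.0], [-0.001, 0.001, -1.0]]
contact_force: [0.2, 0.0, -0.7]
width: 0.0168
grip_force: 97.9
t: 15.65
eef_pos: [0.6029, 0.2488, 0.026]
eef_rot: [[-0.988, 0.152, 0.001], [0.152, 0.988, 0.0], [-0.001, 0.001, -1.0]]
contact_force: [-0.3, 0.1, -1.2]
width: 0.0164
grip_force: 97.9
```

```bash
python3 -m crank '[[[0,0,0.03,0,10],[0,0,0,0,40],[0,0,0,0,60],[0,0,0,0,60],[0,0,-0.5,0,60],[0,0,-0.9,0,60],[0,0,-0.9,0,60],[0,0,-0.9,0,60],[0,0,-0.9,0,60],[0,0,-0.9,0,60]]]' 60
python3 - <<'E'
from h import *
print(get_obs()['joint_pos'])
E
```

```text
t: 16.65
eef_pos: [0.6023, 0.2487, 0.1756]
eef_rot: [[-0.988, 0.152, 0.0], [0.152, 0.988, 0.0], [-0.0, 0.0, -1.0]]
contact_force: [-0.5, -0.1, -0.6]
width: 0.0602
grip_force: 0.0
[1.53792850e+01 2.76123455e+01 9.23843373e+00 7.16019390e+01
 4.95827710e-03 2.41345765e+01]
```

```bash
python3 -m crank '[[[0,0,-0.5,0.15,60],[0,0,-0.5,0.15,60],[0,0,0,0.15,60],[0,0,0,0.15,60],[0,0,0,0.15,60],[0,0,0,0.15,60],[0,0,0,0.15,60],[0,0,0,0.15,60],[0,0,0,0.15,60],[0,0,0,0.15,60]]]'
python3 -m crank '[[[0,0,0,0.07,60],[-0.6,0,0,0,60],[-0.6,0,0,0,60],[-0.6,0,0,0,60],[-0.6,0,0,0,60],[0,0,0,0,60],[0,0,0,0,60]]]'
python3 - <<'E'
from h import *
for n,(v0,v1,u0,u1) in (('top',(165,200,300,350)),('side',(180,240,325,365))):
    c=np.load(f'pics/{n}0.npy',allow_pickle=True).item()
    p=np.array([world(c,u,v) for v in range(v0,v1) for u in range(u0,u1) if c['range_z'][v,u]>0])
    s=(p[:,2]>.124)&(p[:,2]<.14)&(abs(p[:,0]-.625)<.03)&(abs(p[:,1]+.028)<.055)
    print(n,s.sum(),p[s].mean(0),cv2.minAreaRect(p[s,:2].astype(np.float32)))
c=read_camera("side"); cv2.imwrite('pics/g6.png',cv2.resize(c['color'][120:330,250:410,::-1],None,fx=2.8,fy=2.8,interpolation=cv2.INTER_CUBIC))
E
```

```text
t: 17.65
eef_pos: [0.6023, 0.2486, 0.2044]
eef_rot: [[0.088, 0.996, 0.0], [0.996, -0.088, 0.0], [0.0, 0.0, -1.0]]
contact_force: [-0.0, -0.4, -0.0]
width: 0.0598
grip_force: 0.0
t: 18.35
eef_pos: [0.5915, 0.1764, 0.2046]
eef_rot: [[0.153, 0.988, 0.0], [0.988, -0.153, 0.001], [0.001, 0.0, -1.0]]
contact_force: [-0.1, 0.1, -0.0]
width: 0.0604
grip_force: 0.0
top 95 [ 0.62569884 -0.02943167  0.13019824] ((0.6261548399925232, -0.030069712549448013), (0.07783784717321396, 0.014506681822240353), 81.32351684570312)
side 92 [ 0.62676031 -0.03362997  0.12998804] ((0.62734055519104, -0.03146640956401825), (0.08276040107011795, 0.014014205895364285), 81.15740966796875)
```

View pics/g6.png

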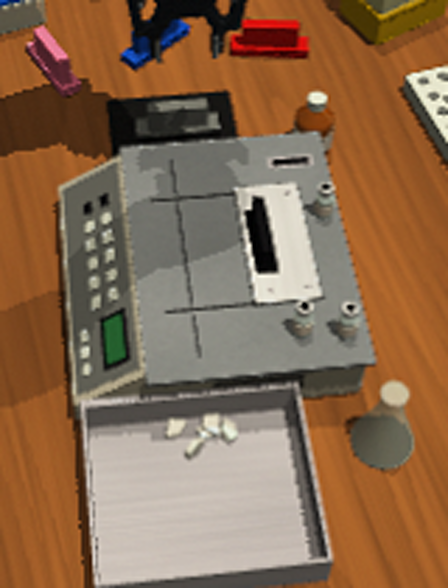

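The tray holds all five shards, at (176,428), (211,424), (230,430), (208,437) and (193,450). The scraper stands on the mat at (178,118). Depth puts the cover grip at (0.6265, -0.030).

```bash
python3 -m crank '[[[-0.74,0.25,0,0,60],[-0.74,0.25,0,0,60],[-0.74,0.25,0,0,60],[-0.74,0.25,0,0,60],[-0.74,0.25,0,0,60],[-0.74,0.25,0,0,60],[-0.74,0.25,0,0,60],[-0.74,0.25,0,0,60],[-0.7,0.2,0,0,60],[0,0,0,0,60]]]'
python3 -m crank '[[[0,0,0.8,0,60],[0,0,0.8,0,60],[0,0,0.8,0,60],[0,0,0.5,0,60],[0,0,0.25,0,60],[0,0,0.1,0,60],[0,0,0,0,60]]]'
```

```text
t: 19.4
eef_pos: [0.6273, -0.0308, 0.204]
eef_rot: [[0.154, 0.988, 0.0], [0.988, -0.154, -0.0], [-0.0, 0.0, -1.0]]
contact_force: [0.1, 0.8, 0.0]
width: 0.0601
grip_force: 0.0
t: 20.1
eef_pos: [0.6268, -0.0282, 0.107]
eef_rot: [[0.151, 0.989, 0.0], [0.989, -0.151, 0.0], [0.0, 0.0, -1.0]]
contact_force: [0.0, 1.1, 0.1]
width: 0.0601
grip_force: 0.0
```

```bash
python3 -m crank '[[[0,0,0,0,5],[0,0,0,0,5],[0,0,0,0,5],[0,0,0,0,5],[0,0,0,0,5],[0,0,0,0,5],[0,0,0,0,5]]]' 100
```

```text
t: 20.8
eef_pos: [0.6259, -0.0287, 0.1079]
eef_rot: [[0.152, 0.988, -0.001], [0.988, -0.152, 0.0], [0.0, -0.001, -1.0]]
contact_force: [-3.5, 1.4, 5.7]
width: 0.0119
grip_force: 99.2
```

```bash
python3 -m crank '[[[0,-0.15,0,0,5],[0,-0.25,0,0,5],[0,-0.25,0,0,5],[0,-0.25,0,0,5],[0,-0.25,0,0,5],[0,-0.25,0,0,5],[0,-0.25,0,0,5],[0,-0.25,0,0,5],[0,-0.2,0,0,5],[0,-0.1,0,0,5]]]'
python3 -m crank '[[[0,-0.1,0,0,5],[0,0,0,0,5],[0,0,0,0,5]]]'
python3 - <<'E'
from h import *
a=np.array([.6259,-.0287,.1079]);o=get_obs();d=np.array(o['eef_pos'])-a;print(o['eef_pos'],d@[-.988,.152,0],o['contact_force'])
c=read_camera("side"); cv2.imwrite('pics/g7.png',cv2.resize(c['color'][170:260,290:390,::-1],None,fx=6,fy=6,interpolation=cv2.INTER_CUBIC))
p=np.array([world(c,u,v) for v in range(180,260) for u in range(290,370) if c['range_z'][v,u]>0])
E
```

```text
t: 21.8
eef_pos: [0.5646, -0.0192, 0.1079]
eef_rot: [[0.152, 0.988, 0.008], [0.988, -0.152, -0.0], [0.001, 0.007, -1.0]]
contact_force: [10.1, -0.1, -3.0]
width: 0.0124
grip_force: 98.0
t: 22.1
eef_pos: [0.5619, -0.0188, 0.1079]
eef_rot: [[0.152, 0.988, 0.007], [0.988, -0.152, -0.0], [0.001, 0.007, -1.0]]
contact_force: [9.3, 0.2, -1.6]
width: 0.0122
grip_force: 98.1
[ 0.56185366 -0.01876254  0.10790425] 0.06478827598157362 [ 9.28813217  0.19084834 -1.6462877 ]
```

View pics/g7.png

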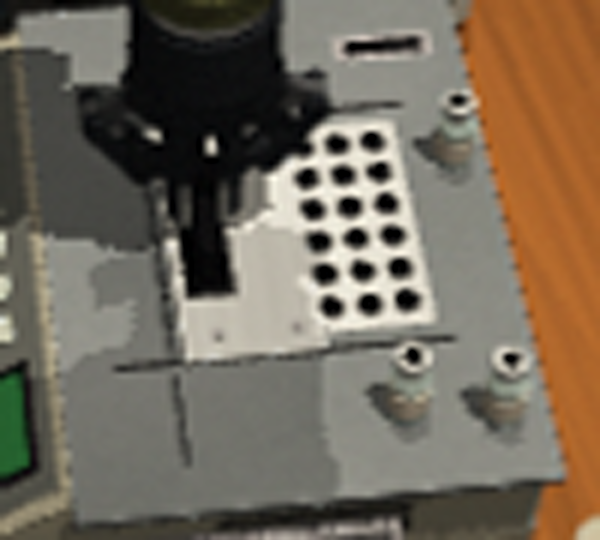

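The cover's front corner is at (184,358), while the engraved line would pass at about (170,358). That is about 5-6 mm short, which agrees with the 64.8 mm of travel.

```bash
python3 -m crank '[[[0,-0.1,0,0,5],[0,-0.08,0,0,5],[0,0,0,0,5],[0,0,0,0,5],[0,0,0,0,5],[0,0,0,0,5],[0,0,0,0,5]]]'
python3 - <<'E'
from h import *
a=np.array([.6259,-.0287,.1079]);o=get_obs();d=np.array(o['eef_pos'])-a;print(d@[-.988,.152,0],o['contact_force'],o['grip_force'])
c=read_camera("side"); cv2.imwrite('pics/g8.png',cv2.resize(c['color'][115:340,260:395,::-1],None,fx=4.4,fy=2.66,interpolation=cv2.INTER_CUBIC))
E
```

```text
t: 22.85
eef_pos: [0.5568, -0.018, 0.1079]
eef_rot: [[0.152, 0.988, 0.008], [0.988, -0.152, -0.0], [0.001, 0.008, -1.0]]
contact_force: [10.3, 0.3, -3.2]
width: 0.012
grip_force: 98.1
0.06988500955420685 [10.28990429  0.31382117 -3.20480393] 98.14184904098511
```

View pics/g8.png

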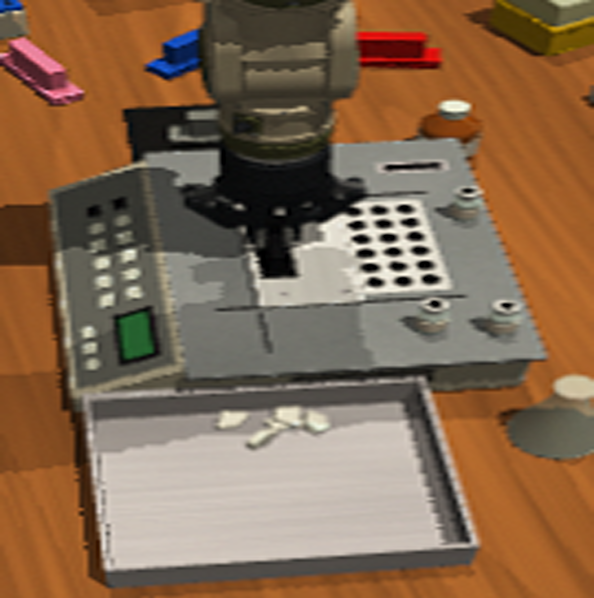

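The cover's front corner at (258,304) now lies on the engraved line, which continues to (269,352). The shards are in the tray and the vials are standing, so I'm handing in.

```bash
python3 -c "
from workcell import *
print(finish_job())"
```

```text
the job is handed in; nothing more can be done
None
```

I handed the job in with all five shards in the tray, the scraper let go on its mat and the gripper holding the cover at the engraved line (about 70 mm out); the verdict was not shown to me.

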